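# Gauge the shielding screens and open the sample box behind the right one

### The arm

A 6-joint arm with a two-finger parallel gripper is mounted at the origin on the work surface. World frame = base frame: x ahead of the robot, y to its left, z up, the work surface at z = 0. Lengths are in m, angles in degrees, forces in N, time in s.
With the tool pointing down it reaches from about 0.325 to 0.875 m from the base axis. Payload 4.4 kg.
Tool frame: the origin (TCP) lies on the centre line of the jaws, within the pads' length; the fingertips stand 25 mm ahead of it and the grasp point (between the pads) lies 6 mm ahead of it (nose_length is the distance from the TCP to the fingertips, in m); z points along the fingers, y is the direction in which the jaws open and shut (so a half turn about z gives the same grasp; the last joint's range is limited). The gripper opens to 85 mm and grips with 20 to 120 N. Pads are 22 mm wide; open, the fingers measure 114 mm over their backs; the gripper's body (76 mm by 85 mm) begins 54 mm behind the grasp point. The pads swing forward as they close: fully open they stand 13 mm farther back than shut.
Start: joints at [-85.858, 11.837, 88.321, -0, 79.842, -8.623], TCP at [0.127, -0.561, 0.256] pointing down, gripper open.
Joint ranges: [-156.59, 156.59], [-49.26, 127.26], [12.9, 141.05], [-63.56, 243.56], [4.71, 150.69], [-161.64, 161.64]. Speed limits (degrees/s): [159.86, 159.86, 180, 180, 180, 180].

### API

Orientations are given as a 3x3 rotation matrix whose columns are the frame's x, y, z axes.
In Python, from plant import get_obs, get_image, hand_in, nose_length gives the robot as it stands.
- The arm moves only by the tool send_rows, never from a script. Its argument "series" is a list of rows, each an object of numbers: "x", "y", "z": the shift along the tool's x, y, z in units of 0.3 m (1.0 is 0.3 m); "turn": the turn about the tool's z in units of 1.5 rad (1.0 is 1.5 rad); "gripper": the opening, from 0 (shut) to 1 (fully open). A call has 1 to 12 rows; each row shifts and turns the commanded pose from where the row before left it, along the tool's axes as they then stand; what a row does not reach is not made up. A row lasts 1/8 s, in which the tool goes at most 62.5 mm and 10.7 degrees, less where a joint would pass 70% of its speed; a pose out of reach is approached as far as the arm can. A call with a number of a shift or a turn outside -1 to 1 is refused whole. A call with a gripper value outside its range is refused whole. The fingers move at their own pace and stop on an object; "grip_force" is the grip in N (left out, the last holds). Time passes only in rows, so rows that do not move let the fingers close. It gives the time, the measured TCP pose, the force and the opening at its end, in the units of the state.
- get_obs(): the state, without advancing time (a new reading comes with each control period).
- get_image(name): name is "side" or "top" or "wrist"; returns a dict with "frame" (384x512x3 uint8, red, green, blue), "fx", "fy", "cx", "cy" (pixels), "R" (3x3) and "t" (3): a world point X has camera coordinates R X + t. Camera axes: x right, y down, z forward; pixel columns grow to the right and rows downward; lengths in m; the calibration is good to about 2 mm. A picture is of the moment at which its call begins. There is no depth.
- hand_in(): hands the job in, once; it reports no verdict.
The state is a dict: "clock": time; "q": joint angles; "qd": joint speeds; "tau": joint torques, N m; "tool_pos": TCP position; "eef_rot": TCP orientation; "force": force on the tool from outside, world axes, zero at the start; "wrist_torque": the same for the moment, N m; "grip_width": finger opening in m.
Only numpy, scipy, OpenCV 4.12 (cv2) and the standard library are available. Lean on these libraries where they do the work, as an engineer would, in place of code of your own. Each camera call takes 0.05 s, during which the arm holds its last target.

### The job

Of the three look-alike aluminium screens one is 16 mm thick, the others 12 and 20 mm: find the 16 mm one by pinching the plates with the gripper, and stand it in the middle of the black rubber pad in front of the sample box, its broad face square to the box; set it down without dropping it. Only once it stands there and you have let go of it, slide the box's cover fully open by the bar on top. Leave the other two screens standing where they are and do not disturb anything else on the bench.

Things in the scene. Friction and masses are not known exactly. Their poses are not given: they have to be found in the camera images.
- screen_a_mid (a point): one of 3 look-alike aluminium screens: upright plate 96 wide, 92 high, 12, 16 or 20 mm thick (each once; not told which: pinch it), mid on a foot 64 x 96 x 8 mm; 100 mm high in all, 0.35 to 0.7 kg. Point: plate mid-width and -thickness, 50 mm above the underside; x across the thickness, y along the width, z up; half turn alike. screen_a_face is half a thickness off, on its face
- screen_b_mid (a point): one of 3 look-alike aluminium screens: upright plate 96 wide, 92 high, 12, 16 or 20 mm thick (each once; not told which: pinch it), mid on a foot 64 x 96 x 8 mm; 100 mm high in all, 0.35 to 0.7 kg. Point: plate mid-width and -thickness, 50 mm above the underside; x across the thickness, y along the width, z up; half turn alike. screen_b_face is half a thickness off, on its face
- screen_c_mid (a point): one of 3 look-alike aluminium screens: upright plate 96 wide, 92 high, 12, 16 or 20 mm thick (each once; not told which: pinch it), mid on a foot 64 x 96 x 8 mm; 100 mm high in all, 0.35 to 0.7 kg. Point: plate mid-width and -thickness, 50 mm above the underside; x across the thickness, y along the width, z up; half turn alike. screen_c_face is half a thickness off, on its face
- pad (a point): centre of the upper face of the black rubber pad, 104 (x) by 134 mm (y), 10 mm above the bench, fixed on one base plate with the sample box. x points from pad to box, y along the box front, z up. Box 110 (x) by 150 mm (y), top of its cover 81 mm above the bench; near face 69 mm, centre 124 mm along +x from here. The screen goes here with its x along this x, either way round
- cover_handle (a point): centre of the dark bar on top of the box's steel cover: 64 mm long (along x), 16 mm wide (along y), 34 mm high; it stands on the cover, its top 115 mm and its foot 81 mm above the bench. Its axes are those of the pad; the cover slides along -y and the bar goes with it
- cover (a joint): how far the sample box's cover has been slid open, in m: 0 is shut, 0.07 is the stop (fully open); it grows as the cover slides along -y of the pad's axes. Slides with a friction of about 2 N and stays where it is left
- can_small: lidded steel can, 42 mm across, 50 mm high; a bystander, leave alone; origin under its centre
- can_mid: lidded steel can, 64 mm across, 60 mm high; a bystander, leave alone; origin under its centre
- can_low: lidded steel can, 57 mm across, 48 mm high; a bystander, leave alone; origin under its centre
- can_tall: lidded steel can, 89 mm across, 120 mm high; a bystander, leave alone; origin under its centre
- dish: flat steel dish, 90 mm across, 18 mm high; a bystander, leave alone; origin under its centre
- weight: brass weight, 44 mm across, 30 mm high; a bystander, leave alone; origin under its centre
Mind the look-alikes: they are no part of the job. What is shaped like the part that bears screen_c_mid but turquoise or yellow is not meant.

How it is judged:
By the outcome, as a careful person would: the job done as asked, in the order asked, and still so for the second after the job is handed in, with the robot touching nothing.
It also fails if it takes over 64 s, if anything falls off the work surface, if the arm or the gripper's body presses on something with over 40 N, if the wrist force passes 120 N, or if a joint passes its speed limit or range.

## Working session

There is one attempt and no reset: what is moved stays moved. The work goes in short steps, Python scripts to look and compute and a tool call to move; the robot and the scene stay as the last step left them, time stands still between calls to the robot, and variables do not carry over. Pictures are saved under pics/ and viewed, and the job is handed in when it is done.

Besides the shell and the picture viewer there is one more tool, called after "Call:" as name(argument=value, ...) on one line, values as JSON. send_rows: Moves the arm, as the interface text tells. Shifts and turns lie within -1 to 1; 1 stands for 0.3 m of shift or 1.5 rad of turn. Its arguments: {"type":"object","properties":{"series":{"type":"array"},"grip_force":{"type":"number"}},"required":["series"]}

```bash
ls; mkdir -p pics
python3 - <<'E'
from plant import get_obs,get_image,nose_length
import cv2,numpy as np
print(get_obs(),nose_length)
for n in("side","top","wrist"):
    d=get_image(n);cv2.imwrite(f"pics/{n}0.png",cv2.resize(d["frame"][:,:,::-1],(800,600),interpolation=cv2.INTER_CUBIC))
    print(n,{k:np.round(d[k],4).tolist() for k in d if k!="frame"})
E
```

```text
pics
{'clock': 0.0, 'q': array([-8.58562918e+01,  1.18864319e+01,  8.84047148e+01,  1.38173227e-03,
        7.98411649e+01, -8.62310546e+00]), 'qd': array([ 0.07336193, -0.01888763, -0.03195581, -0.0333179 ,  0.17137044,
        0.02279705]), 'tau': array([ 9.37843397e-04, -3.83032286e+01, -2.91600037e+01, -3.08352373e-04,
        1.04657395e-02, -5.22639851e-06]), 'tool_pos': array([ 0.12700964, -0.56008384,  0.25510476]), 'eef_rot': array([[ 9.75278487e-01,  2.20979305e-01, -1.43188358e-04],
       [ 2.20979042e-01, -9.75275833e-01,  2.30494917e-03],
       [ 3.69697920e-04, -2.27960897e-03, -9.99997333e-01]]), 'force': array([-0.34861861, -0.3281662 , -0.50694297]), 'wrist_torque': array([ 0.01857413,  0.01694534, -0.05092826]), 'grip_width': 0.08546595611239301} 0.025
side {'fx': 389.7804, 'fy': 389.7804, 'cx': 248.2651, 'cy': 190.8932, 'R': [[0.948, -0.3175, -0.0207], [-0.1782, -0.4759, -0.8613], [0.2636, 0.8202, -0.5077]], 't': [-0.4602, 0.1182, 1.2143]}
top {'fx': 475.8716, 'fy': 475.8716, 'cx': 255.3342, 'cy': 191.2008, 'R': [[0.0288, -0.9995, 0.0105], [-0.9978, -0.0293, -0.0597], [0.06, -0.0087, -0.9982]], 't': [-0.0889, 0.4532, 1.8038]}
wrist {'fx': 300.2863, 'fy': 300.2863, 'cx': 261.5388, 'cy': 189.1679, 'R': [[0.2201, -0.9755, -0.001], [-0.9286, -0.2099, 0.306], [-0.2987, -0.0665, -0.952]], 't': [-0.5744, -0.0388, 0.3793]}
```

View pics/side0.png

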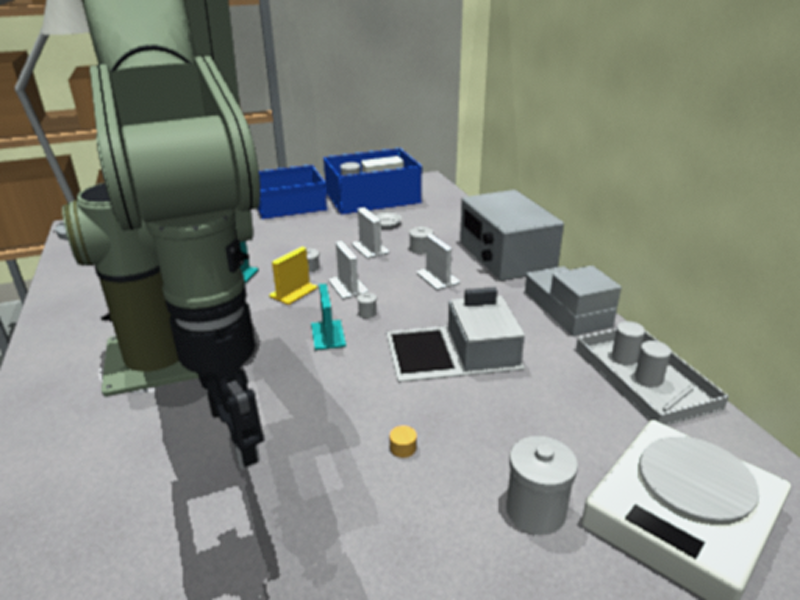

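View pics/top0.png

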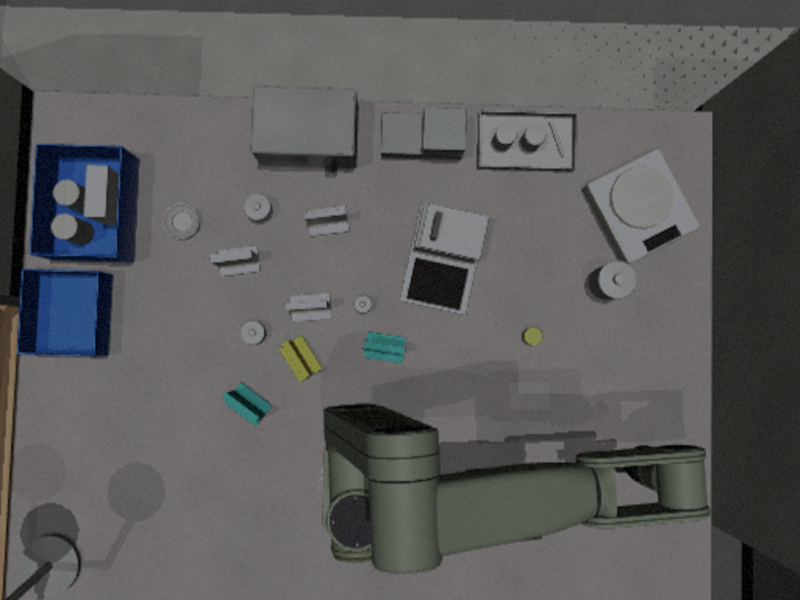

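View pics/wrist0.png

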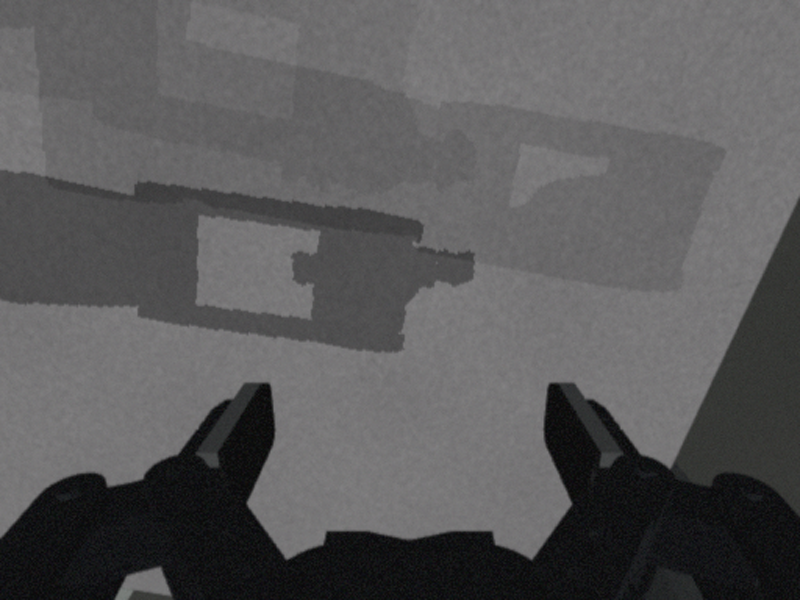

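Side view: three grey screens around (370,232), (347,270), (440,262). Top view: they are at (327,222), (235,262) and (309,307). The pad is at (437,284) and the box bar at (435,225). I'll zoom in to measure.

```bash
cat > h.py <<'E'
from plant import get_obs,get_image,nose_length
import cv2,numpy as np
def snap(n,name,crop=None,s=None):
    d=get_image(n);np.savez(f"pics/{name}.npz",**d)
    f=d["frame"][:,:,::-1]
    crop=crop or (0,0,512,384)
    x0,y0,x1,y1=crop
    f=f[y0:y1,x0:x1];s=s or min(800/(x1-x0),600/(y1-y0))
    cv2.imwrite(f"pics/{name}.png",cv2.convertScaleAbs(cv2.resize(f,None,fx=s,fy=s,interpolation=cv2.INTER_CUBIC),alpha=1.3))
    print(name,"crop",crop,"scale",round(s,3));return d
def ray(d,u,v):
    R=d["R"];c=-R.T@d["t"];r=R.T@np.array([(u-d["cx"])/d["fx"],(v-d["cy"])/d["fy"],1]);return c,r/np.linalg.norm(r)
def onz(d,u,v,z):
    c,r=ray(d,u,v);return c+r*(z-c[2])/r[2]
def proj(d,X):
    p=d["R"]@np.asarray(X,float)+d["t"];return np.array([d["fx"]*p[0]/p[2]+d["cx"],d["fy"]*p[1]/p[2]+d["cy"]])
def tri(*a):
    A=np.zeros((3,3));b=np.zeros(3)
    for d,u,v in a:
        c,r=ray(d,u,v);P=np.eye(3)-np.outer(r,r);A+=P;b+=P@c
    return np.linalg.solve(A,b)
def L(n): return dict(np.load(f"pics/{n}.npz"))
def tool(dw):
    "world shift -> tool units"
    return get_obs()["eef_rot"].T@np.asarray(dw,float)/0.3
E
python3 - <<'E'
from h import *
d=snap("top","t1",(120,110,330,250))
snap("side","s1",(180,120,350,250))
for n,(u,v) in dict(a=(327,216),b=(235,255),c=(309,300),bar=(435,225),pad=(437,284)).items():
    print(n,onz(d,u*.64,v*.64,.1 if n!='pad' else .01).round(3))
E
```

```text
t1 crop (120, 110, 330, 250) scale 3.81
s1 crop (180, 120, 350, 250) scale 4.615
a [0.64  0.099 0.1  ]
b [0.541 0.31  0.1  ]
c [0.441 0.134 0.1  ]
bar [ 0.626 -0.154  0.1  ]
pad [ 0.495 -0.168  0.01 ]
```

View pics/t1.png

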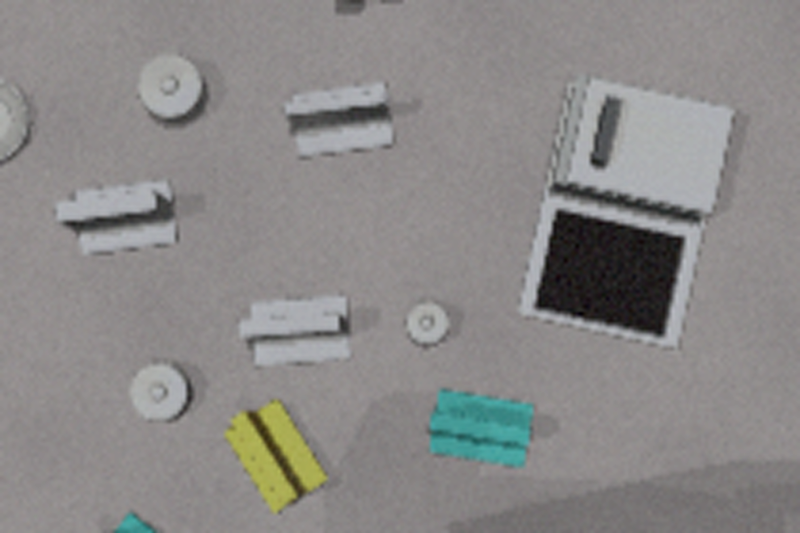

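View pics/s1.png

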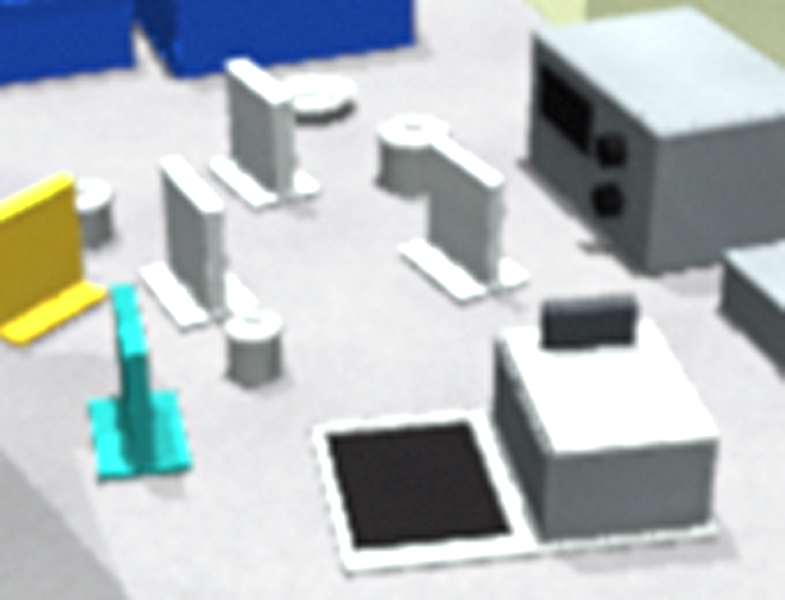

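Run:
```python
from h import *
t=L("t1");s=L("s1")
T=lambda p:(120+p[0]/3.81,110+p[1]/3.81); S=lambda p:(180+p[0]/4.615,120+p[1]/4.615)
# plate top: far/near edge ends (left end, right end) : mid of short edges
pts={"A_right":((387,92),(500,180)),"A_left":((288,106),(436,143)),
"C_right":((340,322),(208,206)),"C_left":((244,330),(175,163)),
"B_right":((155,203),(281,92)),"B_left":((60,212),(238,65)),
"bar_far":((615,99),None),"bar_near":((600,164),None)}
for k,(a,b) in pts.items():
    if b: print(k,tri((t,*T(a)),(s,*S(b))).round(4), onz(t,*T(a),.1).round(4))
    else: print(k,onz(t,*T(a),.115).round(4))
for n,q,z in(("padtop",[(558,210),(686,237),(664,336),(536,308)],.01),("padside",[(328,435),(468,422),(510,533),(355,548)],.01)):
    d,f=(t,T) if 'top' in n else (s,S)
    P=np.array([onz(d,*f(p),z) for p in q]);print(n,P.round(4).tolist(),P.mean(0).round(4))
    print([np.degrees(np.arctan2(*(P[j]-P[i])[[1,0]])).round(1) for i,j in((2,1),(3,0),(0,1),(3,2))])
w=L("t1")
d=np.load("pics/t1.npz")
o=get_obs();W=get_image("wrist");c=-W["R"].T@W["t"];print("cam in tool",o["eef_rot"].T@(c-o["tool_pos"]),"\n",o["eef_rot"].T@W["R"].T)
```

```text
A_right [0.6556 0.0545 0.1026] [0.6561 0.0546 0.1   ]
A_left [0.6407 0.1496 0.0952] [0.6396 0.1492 0.1   ]
C_right [0.4335 0.0919 0.1025] [0.4335 0.0921 0.1   ]
C_left [0.4272 0.1825 0.0988] [0.4232 0.1832 0.1   ]
B_right [0.5446 0.2707 0.1063] [0.5422 0.2728 0.1   ]
B_left [0.5338 0.363  0.0973] [0.5308 0.363  0.1   ]
bar_far [ 0.6533 -0.1638  0.115 ]
bar_near [ 0.5905 -0.1511  0.115 ]
padtop [[0.5575, -0.1156, 0.01], [0.534, -0.2454, 0.01], [0.4335, -0.2256, 0.01], [0.4579, -0.0962, 0.01]] [ 0.4957 -0.1707  0.01  ]
[np.float64(-11.1), np.float64(-11.0), np.float64(-100.3), np.float64(-100.7)]
padside [[0.4617, -0.0999, 0.01], [0.5589, -0.1185, 0.01], [0.5346, -0.246, 0.01], [0.4364, -0.2268, 0.01]] [ 0.4979 -0.1728  0.01  ]
[np.float64(79.2), np.float64(78.7), np.float64(-10.8), np.float64(-11.1)]
cam in tool [ 0.07861724  0.00024914 -0.11723009] 
 [[-8.28983511e-04 -9.51917268e-01 -3.06354088e-01]
 [ 9.99998972e-01 -1.14760564e-03  8.59929654e-04]
 [-1.17015557e-03 -3.06353060e-01  9.51917241e-01]]
```

Call:
send_rows(series=[{"x":0.16,"y":-0.096,"gripper":1},{"x":0.16,"y":-0.096,"gripper":1},{"x":0.16,"y":-0.096,"gripper":1},{"x":0.16,"y":-0.096,"gripper":1},{"x":0.16,"y":-0.096,"gripper":1},{"x":0.16,"y":-0.096,"gripper":1},{"x":0.16,"y":-0.096,"gripper":1},{"x":0.16,"y":-0.096,"gripper":1}], grip_force=20)

```text
invalid input
```

Call:
send_rows(series=[{"x":0.16,"y":-0.096,"z":0,"turn":0,"gripper":1},{"x":0.16,"y":-0.096,"z":0,"turn":0,"gripper":1},{"x":0.16,"y":-0.096,"z":0,"turn":0,"gripper":1},{"x":0.16,"y":-0.096,"z":0,"turn":0,"gripper":1},{"x":0.16,"y":-0.096,"z":0,"turn":0,"gripper":1},{"x":0.16,"y":-0.096,"z":0,"turn":0,"gripper":1},{"x":0.16,"y":-0.096,"z":0,"turn":0,"gripper":1},{"x":0.16,"y":-0.096,"z":0,"turn":0,"gripper":1}], grip_force=20)

```text
clock: 1.3
tool_pos: [0.4518, -0.2499, 0.2565]
eef_rot: [[0.975, 0.221, 0.001], [0.221, -0.975, -0.001], [0.0, 0.001, -1.0]]
force: [0.3, 0.2, -0.1]
grip_width: 0.0854
```

Call:
send_rows(series=[{"x":0.03,"y":-0.182,"z":0,"turn":0,"gripper":1},{"x":0.03,"y":-0.182,"z":0,"turn":0,"gripper":1},{"x":0.03,"y":-0.182,"z":0,"turn":0,"gripper":1},{"x":0.03,"y":-0.182,"z":0,"turn":0,"gripper":1},{"x":0.03,"y":-0.182,"z":0,"turn":0,"gripper":1},{"x":0.03,"y":-0.182,"z":0,"turn":0,"gripper":1},{"x":0.03,"y":-0.182,"z":0,"turn":0,"gripper":1},{"x":0,"y":0,"z":0,"turn":-0.12,"gripper":1},{"x":0,"y":0,"z":0,"turn":-0.12,"gripper":1},{"x":0,"y":0,"z":0,"turn":-0.12,"gripper":1},{"x":0,"y":0,"z":0,"turn":-0.12,"gripper":1},{"x":0,"y":0,"z":0,"turn":-0.12,"gripper":1}])

```text
clock: 2.8
tool_pos: [0.4275, 0.1355, 0.2563]
eef_rot: [[0.428, 0.904, 0.0], [0.904, -0.428, 0.0], [0.0, 0.0, -1.0]]
force: [0.2, -0.3, 0.2]
grip_width: 0.0857
```

Call:
send_rows(series=[{"x":0,"y":0,"z":0,"turn":-0.12,"gripper":1},{"x":0,"y":0,"z":0,"turn":-0.12,"gripper":1},{"x":0,"y":0,"z":0,"turn":-0.117,"gripper":1},{"x":0,"y":0,"z":0,"turn":0,"gripper":1}])

```text
clock: 3.3
tool_pos: [0.4276, 0.1354, 0.2563]
eef_rot: [[-0.085, 0.996, -0.0], [0.996, 0.085, 0.0], [0.0, 0.0, -1.0]]
force: [-0.2, 0.2, 0.1]
grip_width: 0.0851
```

Run:
```python
from h import *
snap("wrist","w1");print(get_obs()["q"].round(1))
```

```text
w1 crop (0, 0, 512, 384) scale 1.562
[  6.5  -4.  105.2   0.   78.8   1.7]
```

View pics/w1.png

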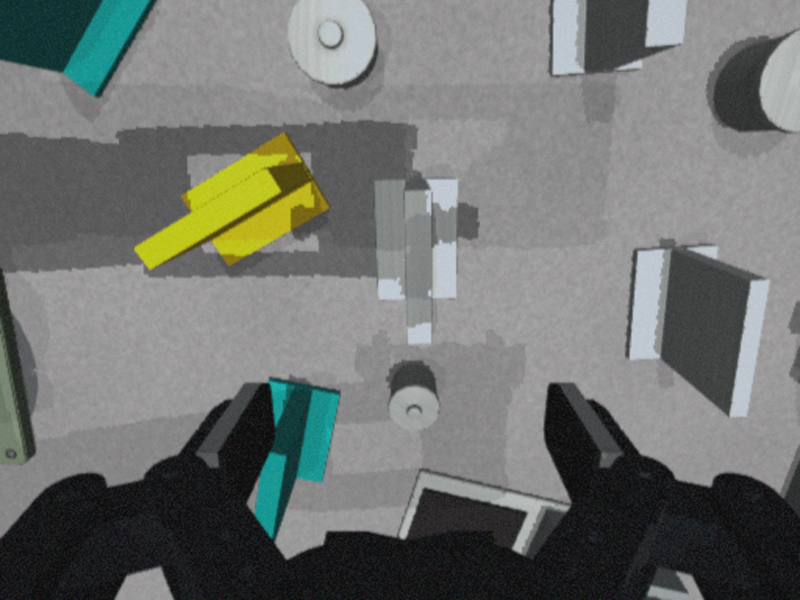

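Wrist view: screen C's plate top runs from about (418,190) to (420,343), foot (377–457, 180–300). Screen A is at the right (750,350) and B at the top right (620,40). The small can sits at (414,400), just beyond C's near end.

Run:
```python
from h import *
w=L("w1");k=1/1.5625
g=lambda p,z:onz(w,p[0]*k,p[1]*k,z)
a,b=g((418,190),.1),g((419.5,343),.1);print("plate",a.round(4),b.round(4),((a+b)/2).round(4),np.degrees(np.arctan2(-(a-b)[0],(a-b)[1])))
F=[g(p,.008) for p in((376,180),(458,180),(456,298),(379,299))]
print("foot",np.mean(F,0).round(4),[np.degrees(np.arctan2(-(F[i]-F[j])[0],(F[i]-F[j])[1])).round(2) for i,j in((0,3),(1,2))])
print("thk",[np.linalg.norm(g((405,y),.1)-g((431,y),.1)).round(4) for y in(250,)])
print("can_small",g((413,403),.05))
# A
a,b=g((699,258),.1),g((752,415),.1);print("A?",b)
```

```text
plate [0.4285 0.189  0.1   ] [0.4381 0.0945 0.1   ] [0.4333 0.1417 0.1   ] 5.771506418896035
foot [0.4341 0.1409 0.008 ] [np.float64(5.1), np.float64(5.7)]
thk [np.float64(0.0154)]
can_small [0.44082547 0.02150423 0.05      ]
A? [0.66418251 0.06117232 0.1       ]
```

Call:
send_rows(series=[{"x":0.0177,"y":0.0212,"z":0.11,"turn":-0.007,"gripper":0.6},{"x":0,"y":0,"z":0.14,"turn":0,"gripper":0.6},{"x":0,"y":0,"z":0.12,"turn":0,"gripper":0.6},{"x":0,"y":0,"z":0,"turn":0,"gripper":0.6}])

```text
clock: 3.85
tool_pos: [0.4307, 0.1409, 0.1425]
eef_rot: [[-0.096, 0.995, -0.008], [0.995, 0.096, -0.001], [-0.0, -0.008, -1.0]]
force: [-0.5, 0.7, 0.1]
grip_width: 0.0515
```

Run:
```python
from h import *
snap("wrist","w2");print(get_obs()["tool_pos"].round(4))
```

```text
w2 crop (0, 0, 512, 384) scale 1.562
[0.4327 0.1412 0.1446]
```

View pics/w2.png

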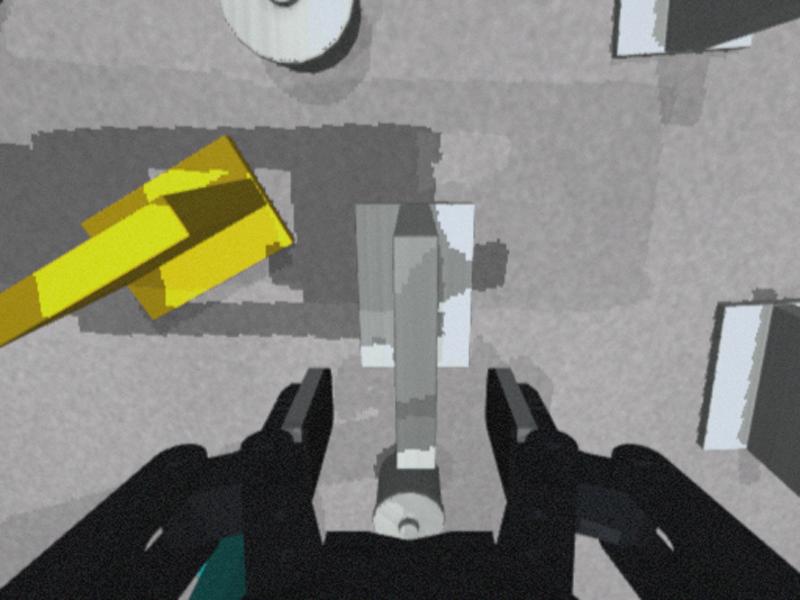

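Call:
send_rows(series=[{"x":0,"y":0,"z":0.08,"turn":0,"gripper":0.6},{"x":0,"y":0,"z":0.08,"turn":0,"gripper":0.6},{"x":0,"y":0,"z":0.06,"turn":0,"gripper":0.6},{"x":0,"y":0,"z":0,"turn":0,"gripper":0.6},{"x":0,"y":0,"z":0,"turn":0,"gripper":0.6}])

```text
clock: 4.53
tool_pos: [0.4353, 0.1415, 0.0812]
eef_rot: [[-0.097, 0.995, 0.004], [0.995, 0.097, 0.0], [0.0, 0.004, -1.0]]
force: [-0.3, 0.2, 0.3]
grip_width: 0.0514
```

Run:
```python
from h import *
snap("wrist","w3");print(get_obs()["tool_pos"].round(4))
```

```text
w3 crop (0, 0, 512, 384) scale 1.562
[0.4352 0.1415 0.0811]
```

View pics/w3.png

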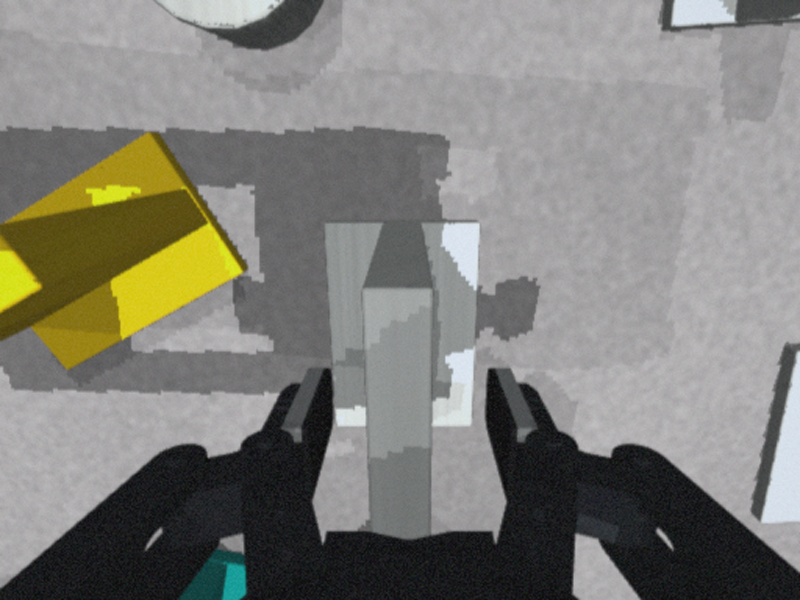

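Call:
send_rows(series=[{"x":0,"y":-0.0065,"z":0.01,"turn":0,"gripper":0.6},{"x":0,"y":0,"z":0,"turn":0,"gripper":0.6},{"x":0,"y":0,"z":0,"turn":0,"gripper":0.3},{"x":0,"y":0,"z":0,"turn":0,"gripper":0.3}])

```text
clock: 5.08
tool_pos: [0.4316, 0.1411, 0.0763]
eef_rot: [[-0.098, 0.995, 0.0], [0.995, 0.098, 0.0], [0.0, 0.0, -1.0]]
force: [-0.4, -0.1, -0.6]
grip_width: 0.0255
```

Run:
```python
from h import *
snap("wrist","w4");print(get_obs()["tool_pos"].round(4))
```

```text
w4 crop (0, 0, 512, 384) scale 1.562
[0.4316 0.1411 0.0763]
```

View pics/w4.png

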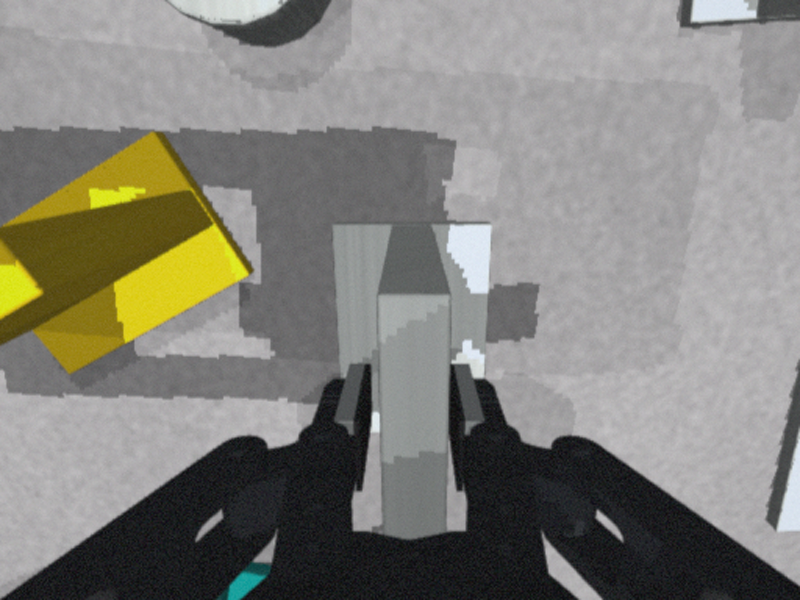

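Call:
send_rows(series=[{"x":0,"y":0.0035,"z":0,"turn":0,"gripper":0.3},{"x":0,"y":0,"z":0,"turn":0,"gripper":0.3},{"x":0,"y":0,"z":0,"turn":0,"gripper":0},{"x":0,"y":0,"z":0,"turn":0,"gripper":0},{"x":0,"y":0,"z":0,"turn":0,"gripper":0},{"x":0,"y":0,"z":0,"turn":0,"gripper":0}])

```text
clock: 5.88
tool_pos: [0.4328, 0.1412, 0.0763]
eef_rot: [[-0.098, 0.995, 0.001], [0.995, 0.098, 0.0], [0.0, 0.001, -1.0]]
force: [1.9, -0.4, -0.9]
grip_width: 0.0161
```

Run:
```python
from h import *
for i in range(4):
    o=get_obs();print(o["grip_width"],o["tool_pos"].round(4),o["force"].round(1))
    get_image("side")
```

```text
0.0160524122336045 [0.4328 0.1412 0.0763] [ 1.9 -0.4 -0.9]
0.01559210041026751 [0.4328 0.1412 0.0763] [ 2.3 -0.2 -1.2]
0.015860621638275958 [0.4328 0.1412 0.0763] [ 2.  -0.3 -1.3]
0.015498669112537281 [0.4328 0.1412 0.0763] [ 3.3  0.  -1.4]
```

Width reads 15.5–16.1 mm, so C is the 16 mm screen. As a rough check, A's plate looks about 1.3 times thicker in the picture, i.e. about 20. I'll lift it now.

Call:
send_rows(series=[{"x":0,"y":0,"z":0,"turn":0,"gripper":0},{"x":0,"y":0,"z":0,"turn":0,"gripper":0},{"x":0,"y":0,"z":-0.03,"turn":0,"gripper":0},{"x":0,"y":0,"z":-0.07,"turn":0,"gripper":0},{"x":0,"y":0,"z":-0.1,"turn":0,"gripper":0},{"x":0,"y":0,"z":-0.1,"turn":0,"gripper":0},{"x":0,"y":0,"z":-0.1,"turn":0,"gripper":0},{"x":0,"y":0,"z":-0.04,"turn":0,"gripper":0},{"x":0,"y":0,"z":0,"turn":0,"gripper":0}], grip_force=60)

```text
clock: 7.2
tool_pos: [0.4323, 0.1412, 0.2083]
eef_rot: [[-0.098, 0.995, 0.0], [0.995, 0.098, 0.0], [0.0, 0.0, -1.0]]
force: [-0.1, 0.7, -6.2]
grip_width: 0.0158
```

Run:
```python
from h import *
snap("wrist","w5");o=get_obs();print(o["tool_pos"].round(4),o["force"].round(1),o["grip_width"])
```

```text
w5 crop (0, 0, 512, 384) scale 1.562
[0.4317 0.1411 0.2073] [-0.6  0.2 -6. ] 0.015396875819319396
```

View pics/w5.png

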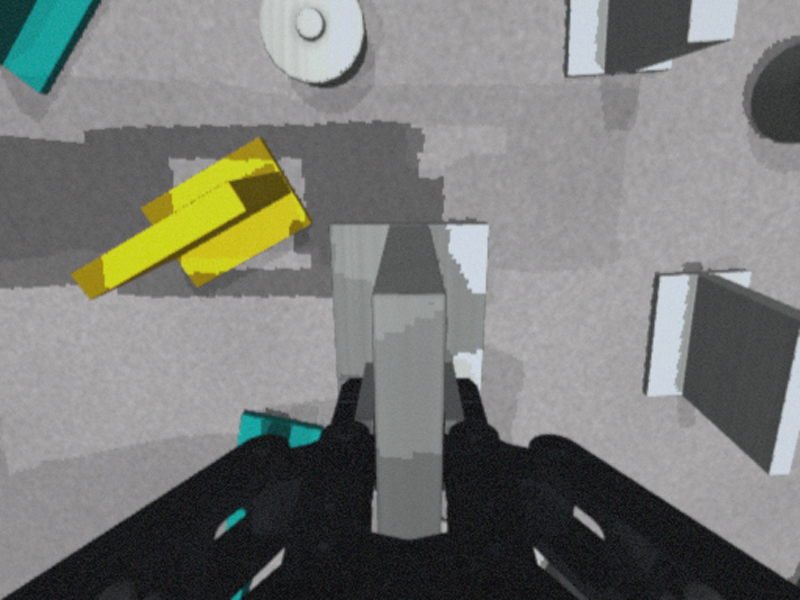

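The screen hangs upright in the pads, plate at (410, 295–535). Next I carry it to above the pad.

Call:
send_rows(series=[{"x":-0.06,"y":0.006,"z":0,"turn":0,"gripper":0},{"x":-0.12,"y":0.0125,"z":0,"turn":0,"gripper":0},{"x":-0.14,"y":0.015,"z":0,"turn":0,"gripper":0},{"x":-0.14,"y":0.015,"z":0,"turn":0,"gripper":0},{"x":-0.14,"y":0.015,"z":0,"turn":0,"gripper":0},{"x":-0.14,"y":0.015,"z":0,"turn":0,"gripper":0},{"x":-0.14,"y":0.015,"z":0,"turn":0,"gripper":0},{"x":-0.12,"y":0.0125,"z":0,"turn":0,"gripper":0},{"x":-0.06,"y":0.006,"z":0,"turn":0,"gripper":0},{"x":0,"y":0,"z":0,"turn":0.0965,"gripper":0},{"x":0,"y":0,"z":0,"turn":0.0965,"gripper":0},{"x":0,"y":0,"z":0,"turn":0,"gripper":0}])

```text
clock: 8.75
tool_pos: [0.4963, -0.171, 0.2069]
eef_rot: [[0.188, 0.982, -0.003], [0.982, -0.188, 0.002], [0.001, -0.003, -1.0]]
force: [-0.7, -0.7, -4.9]
grip_width: 0.0152
```

Call:
send_rows(series=[{"x":0,"y":0,"z":0,"turn":0,"gripper":0},{"x":0,"y":0,"z":0,"turn":0,"gripper":0}])

```text
clock: 9.0
tool_pos: [0.497, -0.1716, 0.208]
eef_rot: [[0.189, 0.982, -0.0], [0.982, -0.189, 0.0], [0.0, -0.001, -1.0]]
force: [-0.1, -0.2, -5.2]
grip_width: 0.0154
```

Run:
```python
from h import *
snap("wrist","w6");snap("side","s6",(180,120,350,250));o=get_obs();print(o["tool_pos"].round(4),o["eef_rot"].round(3),o["force"].round(1),o["grip_width"])
```

```text
w6 crop (0, 0, 512, 384) scale 1.562
s6 crop (180, 120, 350, 250) scale 4.615
[ 0.4972 -0.1718  0.2083] [[ 0.189  0.982 -0.   ]
 [ 0.982 -0.189  0.   ]
 [ 0.    -0.    -1.   ]] [ 0.1  0.4 -6. ] 0.015074234196824729
```

View pics/w6.png

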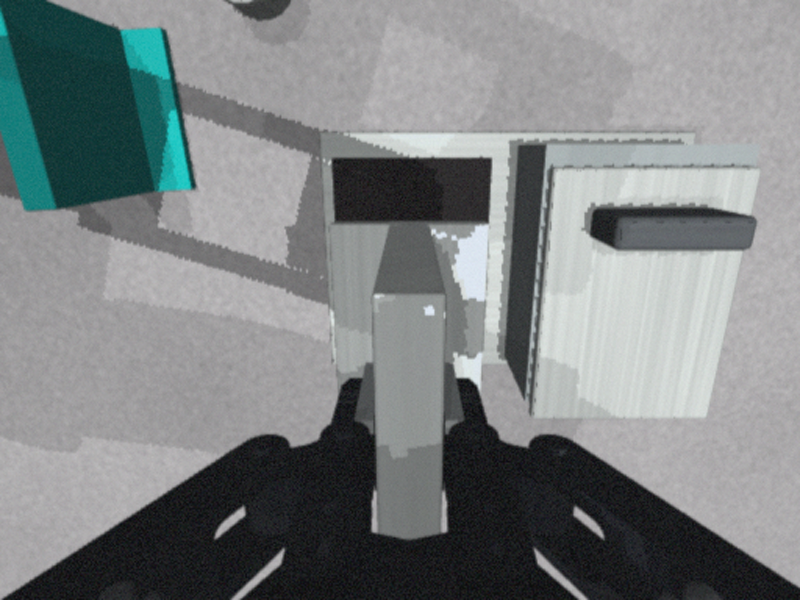

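View pics/s6.png

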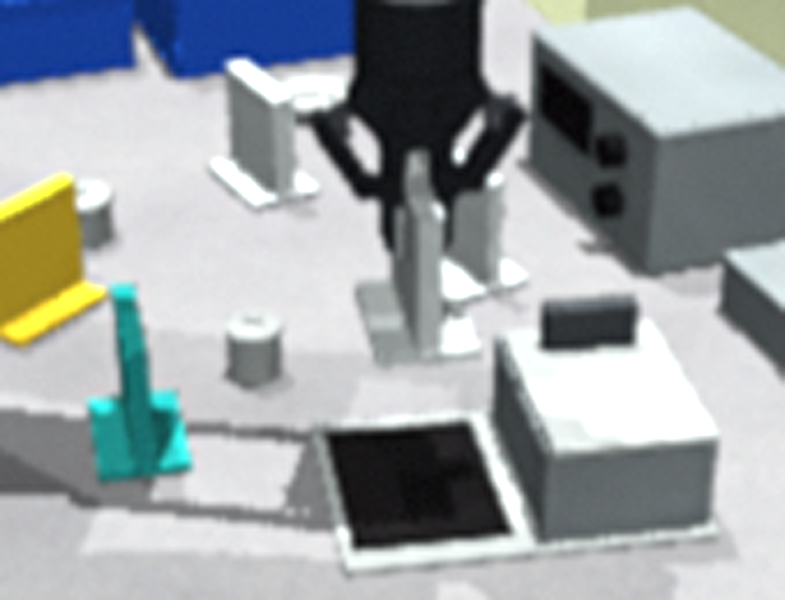

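Run:
```python
from h import *
w=L("w6");k=.64
a=onz(w,333*k,158*k,.01);b=onz(w,491*k,157.5*k,.01);print(a,b,np.linalg.norm(a-b));x=(b-a)/np.linalg.norm(b-a);print(np.degrees(np.arctan2(x[1],x[0])))
y=np.array([-x[1],x[0],0]);print("pad centre",(a+b)/2-.067*y)
# foot in hand
o=get_obs();z0=o["tool_pos"][2]-.0763
f=[onz(w,u*k,v*k,z0+.008) for u,v in((331,223),(489,223))];print("foot mid far",np.mean(f,0),"plate top mid far",onz(w,409.5*k,294*k,z0+.1))
R=o["eef_rot"]
print("screen rel tool", R.T@(np.mean(f,0)-o["tool_pos"]),R.T@(onz(w,409.5*k,294*k,z0+.1)-o["tool_pos"]))
c=onz(w,605*k,212*k,.115)
for p in((617,220),(754,218),(752,247),(620,248)):print(onz(w,p[0]*k,p[1]*k,.115).round(4))
print("base edges",[onz(w,u*k,v*k,0).round(4).tolist() for u,v in((321,132),(695,132))])
```

```text
[ 0.46254553 -0.09387029  0.01      ] [ 0.56265176 -0.11289478  0.01      ] 0.10189793171262441
-10.760350590352676
pad centre [ 0.50008965 -0.16920445  0.01      ]
foot mid far [ 0.5069425  -0.12398203  0.13995031] plate top mid far [ 0.50655476 -0.12400578  0.23195031]
screen rel tool [0.04881896 0.00055691 0.06830432] [ 0.0487304   0.00017352 -0.02369566]
[ 0.5975 -0.1442  0.115 ]
[ 0.6577 -0.1549  0.115 ]
[ 0.6572 -0.1682  0.115 ]
[ 0.5981 -0.1573  0.115 ]
base edges [[0.4572, -0.0765, 0.0], [0.6976, -0.1229, 0.0]]
```

Call:
send_rows(series=[{"x":0,"y":0.004,"z":0.08,"turn":0,"gripper":0},{"x":0,"y":0,"z":0.12,"turn":0,"gripper":0},{"x":0,"y":0,"z":0.09,"turn":0,"gripper":0},{"x":0,"y":0,"z":0.05,"turn":0,"gripper":0},{"x":0,"y":0,"z":0,"turn":0,"gripper":0},{"x":0,"y":0,"z":0,"turn":0,"gripper":0}])

```text
clock: 9.85
tool_pos: [0.4995, -0.1728, 0.1076]
eef_rot: [[0.19, 0.982, 0.002], [0.982, -0.19, -0.001], [-0.001, 0.003, -1.0]]
force: [0.0, -0.3, -3.3]
grip_width: 0.0155
```

Run:
```python
from h import *
snap("wrist","w7");snap("side","s7",(230,180,350,270));snap("top","t7",(230,130,330,205));o=get_obs();print(o["tool_pos"].round(4),o["eef_rot"].round(3),o["force"].round(1),o["grip_width"])
```

```text
w7 crop (0, 0, 512, 384) scale 1.562
s7 crop (230, 180, 350, 270) scale 6.667
t7 crop (230, 130, 330, 205) scale 8.0
[ 0.4994 -0.1728  0.1077] [[ 0.19   0.982  0.003]
 [ 0.982 -0.19  -0.001]
 [-0.001  0.003 -1.   ]] [-0.   1.1 -5. ] 0.01548544170124933
```

View pics/w7.png

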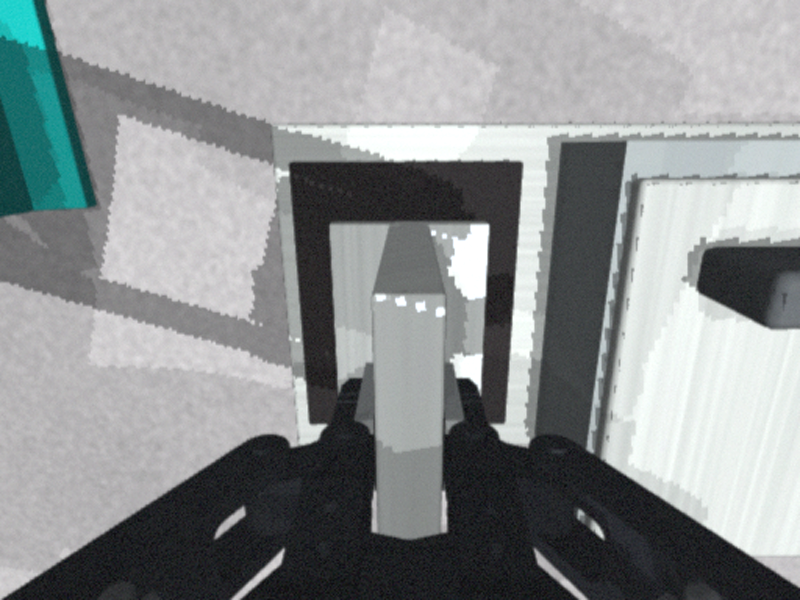

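View pics/s7.png

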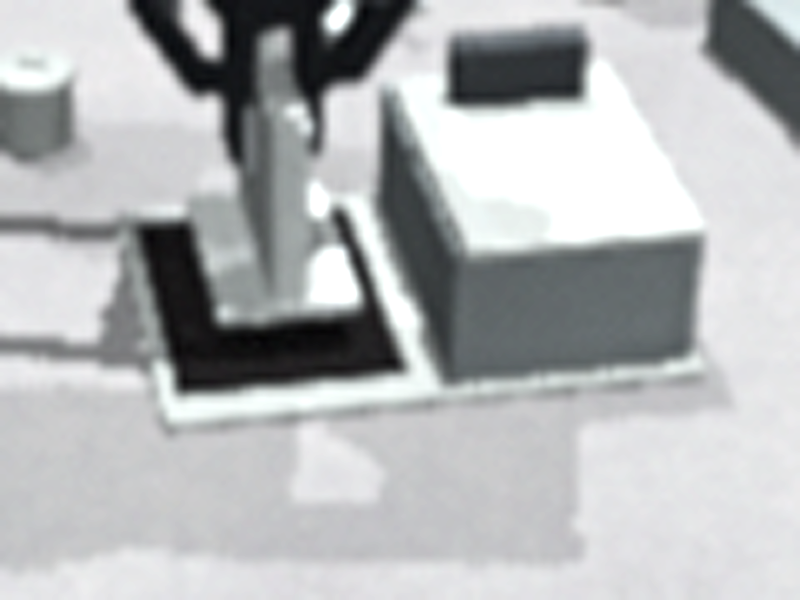

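View pics/t7.png

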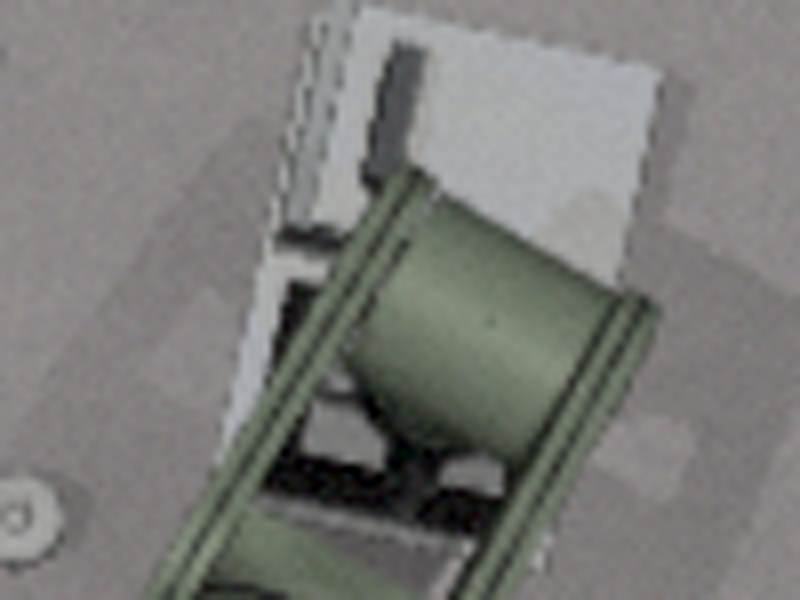

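Run:
```python
from h import *
w=L("w7");k=.64;o=get_obs();R=o["eef_rot"]
P=[onz(w,u*k,v*k,.01) for u,v in((291,162),(522,162),(505,423),(309,423))]
for p in P: print((R.T@(p-o["tool_pos"])).round(4))
m=np.mean(P,0);print("pad centre",m.round(4),"tool",(R.T@(m-o["tool_pos"])).round(4), [np.linalg.norm(P[i]-P[j]).round(4) for i,j in((0,1),(3,2),(0,3),(1,2))])
x=P[1]-P[0];print(np.degrees(np.arctan2(x[1],x[0])),np.degrees(np.arctan2(R[1,1],R[0,1])))
z0=o["tool_pos"][2]-.0763
f=np.mean([onz(w,u*k,v*k,z0+.008) for u,v in((330,223),(490,223))],0);print("foot far mid tool",R.T@(f-o["tool_pos"]))
print("underside",z0)
# side view check of foot near edge: corners
s=L("s7")
for u,v in((220,325),(365,308)): print("side foot corner",onz(s,230+u/6.667,180+v/6.667,z0).round(4))
for u,v in((180,388),(403,368)): print("side pad corner",onz(s,230+u/6.667,180+v/6.667,.01).round(4))
```

```text
[ 0.0708 -0.0515  0.0975]
[0.0707 0.0503 0.0978]
[-0.0619  0.0511  0.0979]
[-0.0616 -0.0523  0.0976]
pad centre [ 0.5    -0.1684  0.01  ] tool [ 0.0045 -0.0006  0.0977] [np.float64(0.1018), np.float64(0.1034), np.float64(0.1324), np.float64(0.1326)]
-11.020549405107351 -10.971095473865132
foot far mid tool [0.04860428 0.00085429 0.0682603 ]
underside 0.0314452916987909
side foot corner [ 0.46   -0.2142  0.0314]
side foot corner [ 0.5248 -0.2244  0.0314]
side pad corner [ 0.4375 -0.2244  0.01  ]
side pad corner [ 0.535  -0.2446  0.01  ]
```

Call:
send_rows(series=[{"x":0.0117,"y":-0.0067,"z":0,"turn":0,"gripper":0},{"x":0,"y":0,"z":0.03,"turn":0,"gripper":0},{"x":0,"y":0,"z":0.025,"turn":0,"gripper":0},{"x":0,"y":0,"z":0.006,"turn":0,"gripper":0},{"x":0,"y":0,"z":0,"turn":0,"gripper":0},{"x":0,"y":0,"z":0,"turn":0,"gripper":0}])

```text
clock: 10.75
tool_pos: [0.4973, -0.1685, 0.0881]
eef_rot: [[0.19, 0.982, 0.0], [0.982, -0.19, -0.0], [-0.0, 0.0, -1.0]]
force: [0.3, 0.7, -4.2]
grip_width: 0.0153
```

Run:
```python
from h import *
snap("wrist","w8");snap("side","s8",(230,180,350,270));o=get_obs();print(o["tool_pos"].round(4),o["eef_rot"].round(3),o["force"].round(1),o["grip_width"])
```

```text
w8 crop (0, 0, 512, 384) scale 1.562
s8 crop (230, 180, 350, 270) scale 6.667
[ 0.4973 -0.1686  0.0883] [[ 0.19   0.982  0.001]
 [ 0.982 -0.19  -0.   ]
 [-0.     0.001 -1.   ]] [ 0.3  0.4 -4.8] 0.015412311831392536
```

View pics/w8.png

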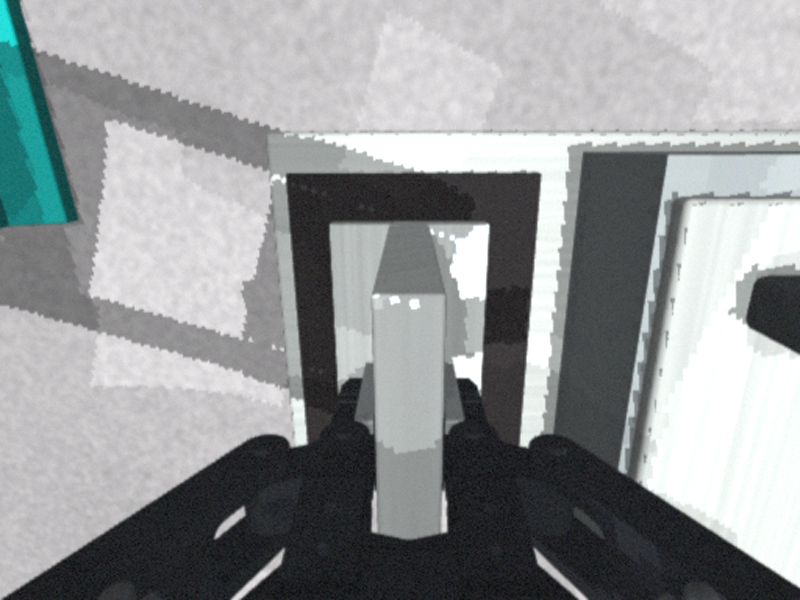

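View pics/s8.png

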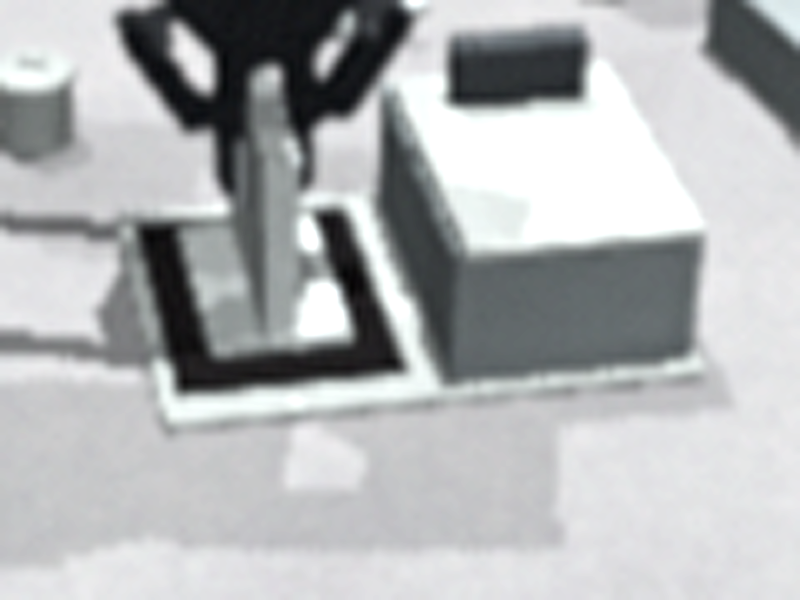

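Run:
```python
from h import *
w=L("w8");k=.64;o=get_obs();R=o["eef_rot"]
z0=o["tool_pos"][2]-.0763;print("underside",z0)
T=lambda u,v,z:(R.T@(onz(w,u*k,v*k,z)-o["tool_pos"])).round(4)
print("pad",T(288,173,.01),T(540,173,.01),T(523,420,.01),T(304,420,.01))
print("foot",T(330,222.5,z0+.008),T(490,222.5,z0+.008))
s=L("s8")
A=[onz(s,230+u/6.667,180+v/6.667,z0) for u,v in((212,360),(354,343))]
B=[onz(s,230+u/6.667,180+v/6.667,.01) for u,v in((180,388),(403,368))]
d=np.mean(A,0)-np.mean(B,0);print("side foot-pad in pad frame",R[:,1]@d,R[:,0]@d-.019,A,B)
```

```text
underside 0.01197035382004856
pad [ 0.0673 -0.0484  0.0782] [0.0672 0.0532 0.0783] [-0.0474  0.0549  0.0783] [-0.0472 -0.0499  0.0782]
foot [ 0.0489 -0.0309  0.0683] [0.0488 0.0324 0.0683]
side foot-pad in pad frame -0.0006989932672248084 -0.001880229934020431 [array([ 0.45679087, -0.21258135,  0.01197035]), array([ 0.52079333, -0.22257266,  0.01197035])] [array([ 0.43747123, -0.22440122,  0.01      ]), array([ 0.53496847, -0.24463346,  0.01      ])]
```

Call:
send_rows(series=[{"x":0.0015,"y":0.0043,"z":0,"turn":0,"gripper":0},{"x":0,"y":0,"z":0,"turn":0,"gripper":0},{"x":0,"y":0,"z":0.003,"turn":0,"gripper":0},{"x":0,"y":0,"z":0.002,"turn":0,"gripper":0},{"x":0,"y":0,"z":0,"turn":0,"gripper":0},{"x":0,"y":0,"z":0,"turn":0,"gripper":0}])

```text
clock: 11.6
tool_pos: [0.4983, -0.1682, 0.0864]
eef_rot: [[0.19, 0.982, -0.0], [0.982, -0.19, 0.0], [0.0, -0.0, -1.0]]
force: [-0.1, 0.1, -4.9]
grip_width: 0.0152
```

Call:
send_rows(series=[{"x":0,"y":0,"z":0.002,"turn":0,"gripper":0},{"x":0,"y":0,"z":0,"turn":0,"gripper":0},{"x":0,"y":0,"z":0,"turn":0,"gripper":0}])

```text
clock: 11.98
tool_pos: [0.4984, -0.1682, 0.0864]
eef_rot: [[0.19, 0.982, -0.0], [0.982, -0.19, -0.0], [-0.0, -0.0, -1.0]]
force: [-2.2, 1.3, 3.2]
grip_width: 0.0154
```

Run:
```python
from h import *
snap("wrist","w9");o=get_obs();print(o["tool_pos"].round(4),o["eef_rot"].round(3),o["force"].round(1),o["grip_width"])
```

```text
w9 crop (0, 0, 512, 384) scale 1.562
[ 0.4984 -0.1682  0.0864] [[ 0.19   0.982 -0.   ]
 [ 0.982 -0.19  -0.   ]
 [-0.    -0.    -1.   ]] [-2.9  0.6  2.6] 0.01562412180997703
```

View pics/w9.png

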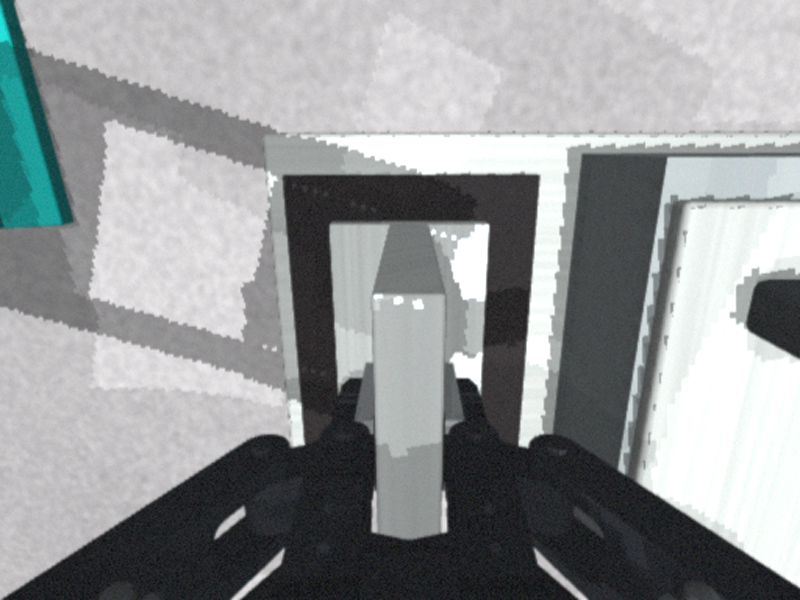

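Contact: the force swung from −5 to +3 N. The foot is even on the pad, with side margins of 43 and 47 px. Releasing.

Call:
send_rows(series=[{"x":0,"y":0,"z":0,"turn":0,"gripper":0.25},{"x":0,"y":0,"z":0,"turn":0,"gripper":0.35},{"x":0,"y":0,"z":0,"turn":0,"gripper":0.5},{"x":0,"y":0,"z":0,"turn":0,"gripper":0.5},{"x":0,"y":0,"z":-0.05,"turn":0,"gripper":0.5},{"x":0,"y":0,"z":-0.1,"turn":0,"gripper":0.5},{"x":0,"y":0,"z":-0.12,"turn":0,"gripper":0.5},{"x":0,"y":0,"z":-0.12,"turn":0,"gripper":0.5},{"x":0,"y":0,"z":-0.06,"turn":0,"gripper":0.5},{"x":0,"y":0,"z":0,"turn":0,"gripper":0.5}], grip_force=20)

```text
clock: 13.28
tool_pos: [0.4994, -0.1687, 0.2227]
eef_rot: [[0.19, 0.982, 0.004], [0.982, -0.19, -0.002], [-0.001, 0.004, -1.0]]
force: [0.3, -0.7, -0.5]
grip_width: 0.0428
```

Run:
```python
from h import *
snap("wrist","w10");snap("side","s10",(230,180,350,270));o=get_obs();print(o["tool_pos"].round(4),o["eef_rot"].round(3),o["force"].round(1),o["grip_width"])
```

```text
w10 crop (0, 0, 512, 384) scale 1.562
s10 crop (230, 180, 350, 270) scale 6.667
[ 0.4977 -0.1678  0.2198] [[ 0.19   0.982 -0.002]
 [ 0.982 -0.19   0.001]
 [ 0.001 -0.002 -1.   ]] [-0.5  0.3 -0.5] 0.04259176152639015
```

View pics/w10.png

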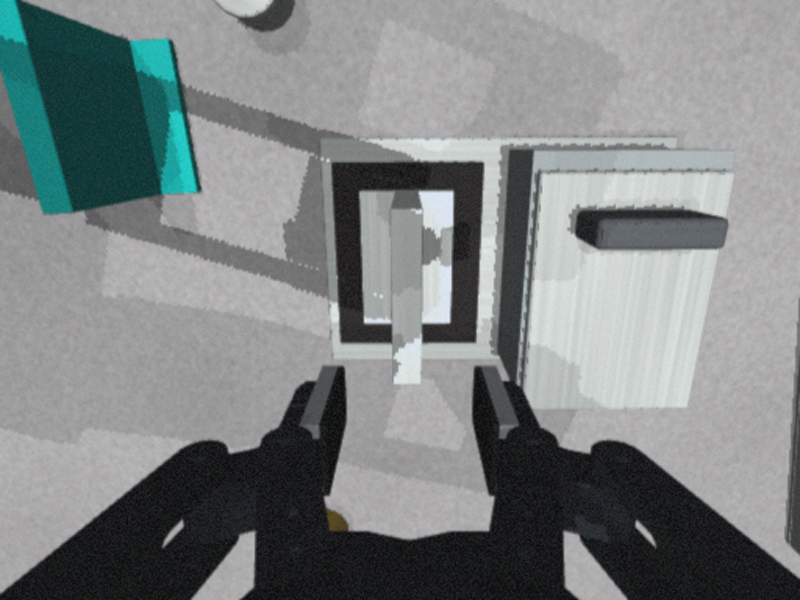

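View pics/s10.png

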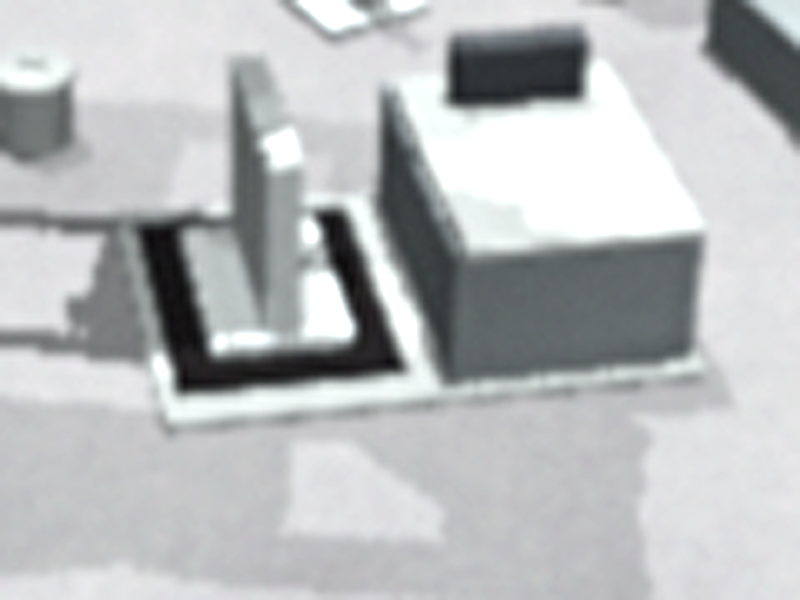

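Run:
```python
from h import *
w=L("w10");k=.64;g=lambda u,v,z:onz(w,u*k,v*k,z)
P=[g(*p,.01) for p in((332,162),(485,162),(476,343),(340,343))]
F=[g(*p,.018) for p in((360,190),(454,191),(450,324),(364,324))]
m=np.mean(P,0);f=np.mean(F,0);R=get_obs()["eef_rot"];print(m,f,"pad-frame (y,x):",R.T@(f-m))
an=lambda a,b:np.degrees(np.arctan2(*(b-a)[[1,0]])).round(2)
print("pad",an(P[0],P[1]),an(P[3],P[2]),an(P[3],P[0])-90,an(P[2],P[1])-90,"foot",an(F[0],F[1]),an(F[3],F[2]),an(F[3],F[0])-90,an(F[2],F[1])-90)
for u,v in((598,219),(727,217),(725,247),(600,248)):print("bar",g(u,v,.115).round(4))
```

```text
[ 0.5001617  -0.16890933  0.01      ] [ 0.49931544 -0.16845728  0.018     ] pad-frame (y,x): [ 0.00028772 -0.00093217 -0.00799805]
pad -11.03 -11.13 -11.280000000000001 -11.099999999999994 foot -11.64 -11.12 -11.11 -11.069999999999993
bar [ 0.5975 -0.143   0.115 ]
bar [ 0.6583 -0.1539  0.115 ]
bar [ 0.6576 -0.1686  0.115 ]
bar [ 0.5975 -0.1574  0.115 ]
```

Call:
send_rows(series=[{"x":0.04,"y":0.137,"z":0,"turn":0,"gripper":0.6},{"x":0.04,"y":0.137,"z":0,"turn":0,"gripper":0.6},{"x":0.04,"y":0.137,"z":0,"turn":0,"gripper":0.6},{"x":0,"y":0,"z":0,"turn":0.1163,"gripper":0.6},{"x":0,"y":0,"z":0,"turn":0.1163,"gripper":0.6},{"x":0,"y":0,"z":0,"turn":0.1163,"gripper":0.6},{"x":0,"y":0,"z":0,"turn":0.1163,"gripper":0.6},{"x":0,"y":0,"z":0,"turn":0.1163,"gripper":0.6},{"x":0,"y":0,"z":0,"turn":0.1163,"gripper":0.6},{"x":0,"y":0,"z":0,"turn":0.1163,"gripper":0.6},{"x":0,"y":0,"z":0,"turn":0.1163,"gripper":0.6},{"x":0,"y":0,"z":0,"turn":0.1163,"gripper":0.6}])

```text
clock: 14.88
tool_pos: [0.625, -0.1559, 0.2179]
eef_rot: [[0.981, -0.195, -0.005], [-0.195, -0.981, 0.002], [-0.005, -0.001, -1.0]]
force: [0.2, 0.6, -0.7]
grip_width: 0.0513
```

Call:
send_rows(series=[{"x":0,"y":0,"z":0,"turn":0,"gripper":0.6},{"x":0,"y":0,"z":0,"turn":0,"gripper":0.6}])

```text
clock: 15.12
tool_pos: [0.6256, -0.1561, 0.2194]
eef_rot: [[0.982, -0.187, -0.002], [-0.187, -0.982, 0.001], [-0.003, -0.0, -1.0]]
force: [0.6, -0.2, 0.6]
grip_width: 0.0513
```

Run:
```python
from h import *
snap("wrist","w11");o=get_obs();print(o["tool_pos"].round(4),o["eef_rot"].round(3),o["q"].round(1))
```

```text
w11 crop (0, 0, 512, 384) scale 1.562
[ 0.6259 -0.1562  0.2198] [[ 0.982 -0.188 -0.002]
 [-0.188 -0.982  0.001]
 [-0.002 -0.    -1.   ]] [-21.7  21.9  79.8   0.   78.3  79.1]
```

View pics/w11.png

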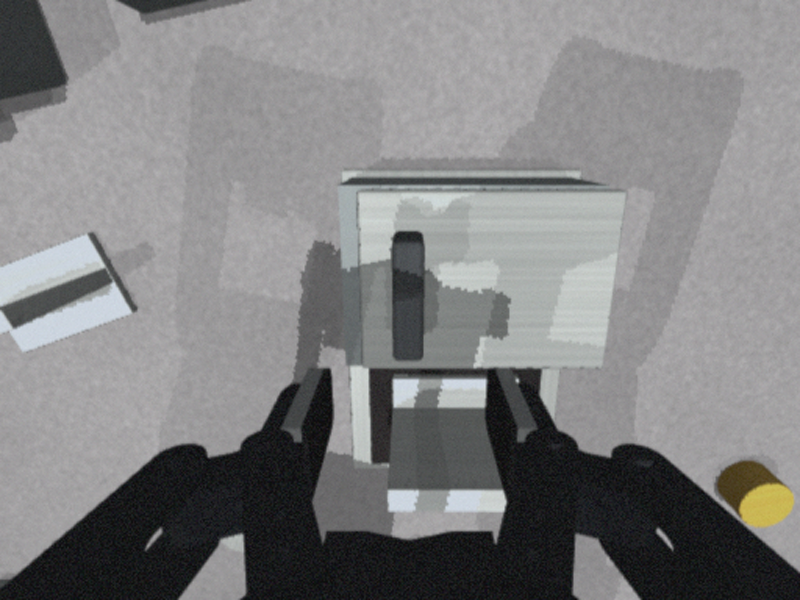

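Run:
```python
from h import *
a,b=L("w10"),L("w11");k=.64
print(tri((a,662*k,233*k),(b,408*k,296*k)),onz(b,408*k,296*k,.115))
o=get_obs();print("tool",o["eef_rot"].T@(onz(b,408*k,296*k,.115)-o["tool_pos"]))
```

```text
[ 0.63057178 -0.15721832  0.1090261 ] [ 0.63256825 -0.15738793  0.115     ]
tool [ 7.01424750e-03 -1.22595889e-05  1.04785989e-01]
```

Call:
send_rows(series=[{"x":0.013,"y":0,"z":0.08,"turn":0,"gripper":0.6},{"x":0,"y":0,"z":0.12,"turn":0,"gripper":0.6},{"x":0,"y":0,"z":0.1,"turn":0,"gripper":0.6},{"x":0,"y":0,"z":0.042,"turn":0,"gripper":0.6},{"x":0,"y":0,"z":0,"turn":0,"gripper":0.4},{"x":0,"y":0,"z":0,"turn":0,"gripper":0.4}])

```text
clock: 15.92
tool_pos: [0.6313, -0.1575, 0.12]
eef_rot: [[0.982, -0.189, 0.003], [-0.189, -0.982, -0.001], [0.003, 0.001, -1.0]]
force: [0.1, -0.8, 0.4]
grip_width: 0.0341
```

Run:
```python
from h import *
snap("wrist","w12");snap("side","s12",(200,120,360,240));o=get_obs();print(o["tool_pos"].round(4),o["force"].round(1))
```

```text
w12 crop (0, 0, 512, 384) scale 1.562
s12 crop (200, 120, 360, 240) scale 5.0
[ 0.6313 -0.1575  0.1202] [ 0.5 -0.6  0.1]
```

View pics/w12.png

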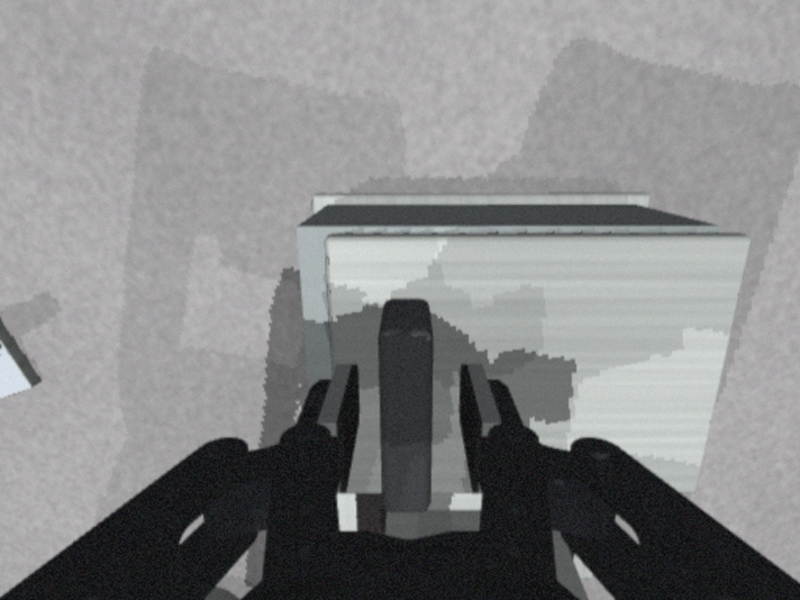

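View pics/s12.png

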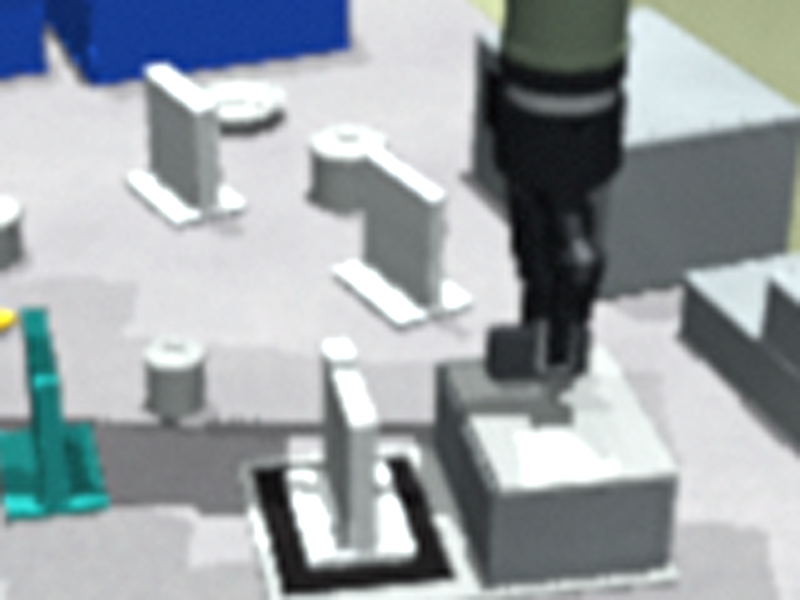

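Call:
send_rows(series=[{"x":0,"y":0,"z":0,"turn":0,"gripper":0},{"x":0,"y":0,"z":0,"turn":0,"gripper":0},{"x":0,"y":0,"z":0,"turn":0,"gripper":0},{"x":0,"y":0,"z":0,"turn":0,"gripper":0}], grip_force=30)

```text
clock: 16.52
tool_pos: [0.6309, -0.1572, 0.1197]
eef_rot: [[0.982, -0.189, 0.002], [-0.189, -0.982, -0.001], [0.002, 0.0, -1.0]]
force: [-1.6, 1.6, 5.5]
grip_width: 0.0152
```

Call:
send_rows(series=[{"x":0,"y":0.01,"z":0,"turn":0,"gripper":0},{"x":0,"y":0.03,"z":0,"turn":0,"gripper":0},{"x":0,"y":0.04,"z":0,"turn":0,"gripper":0},{"x":0,"y":0.04,"z":0,"turn":0,"gripper":0},{"x":0,"y":0.04,"z":0,"turn":0,"gripper":0},{"x":0,"y":0.03,"z":0,"turn":0,"gripper":0},{"x":0,"y":0.02,"z":0,"turn":0,"gripper":0},{"x":0,"y":0,"z":0,"turn":0,"gripper":0},{"x":0,"y":0,"z":0,"turn":0,"gripper":0}])

```text
clock: 17.65
tool_pos: [0.6195, -0.2166, 0.1197]
eef_rot: [[0.982, -0.189, 0.003], [-0.189, -0.982, 0.003], [0.002, -0.004, -1.0]]
force: [1.0, 6.9, 6.3]
grip_width: 0.0157
```

Call:
send_rows(series=[{"x":0,"y":0.01,"z":0,"turn":0,"gripper":0},{"x":0,"y":0.01,"z":0,"turn":0,"gripper":0},{"x":0,"y":0.01,"z":0,"turn":0,"gripper":0},{"x":0,"y":0,"z":0,"turn":0,"gripper":0},{"x":0,"y":0,"z":0,"turn":0,"gripper":0}])

```text
clock: 18.27
tool_pos: [0.6194, -0.2171, 0.1196]
eef_rot: [[0.982, -0.187, 0.005], [-0.187, -0.982, 0.017], [0.001, -0.017, -1.0]]
force: [5.2, 26.6, 10.5]
grip_width: 0.0156
```

Run:
```python
from h import *
snap("wrist","w13");snap("side","s13",(200,120,360,240));snap("top","t13",(230,120,330,195));o=get_obs();print(o["tool_pos"].round(4),o["force"].round(1),o["wrist_torque"].round(2))
```

```text
w13 crop (0, 0, 512, 384) scale 1.562
s13 crop (200, 120, 360, 240) scale 5.0
t13 crop (230, 120, 330, 195) scale 8.0
[ 0.6195 -0.2171  0.1197] [ 6.4 27.6 10.2] [ 3.82 -0.8  -0.07]
```

View pics/w13.png

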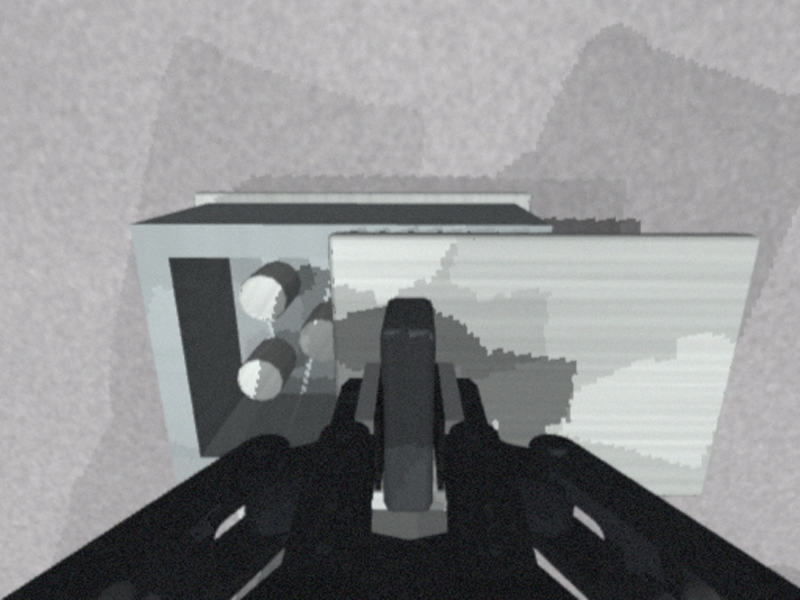

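View pics/s13.png

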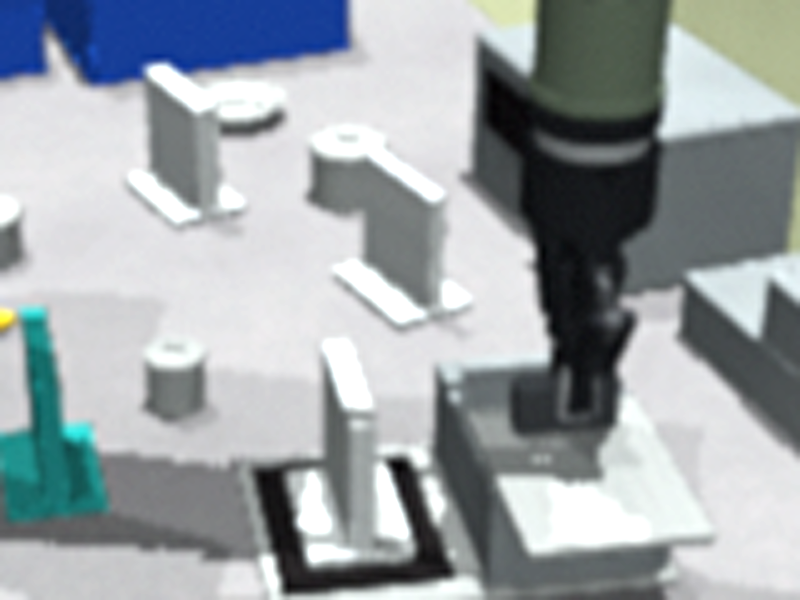

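View pics/t13.png

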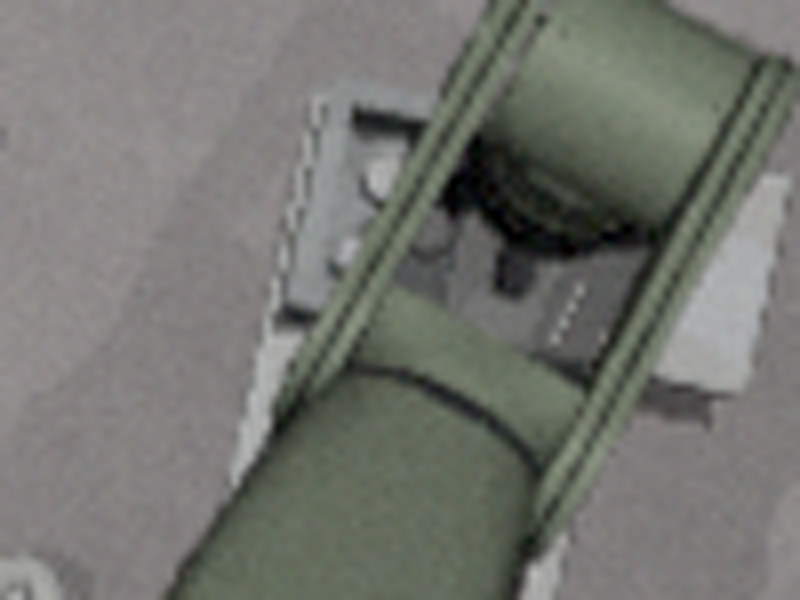

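The cover has moved about 61 mm and is against a hard stop at 27 N. Pictures: the cover edge (330,235) is now about 69 mm from the box edge (133,225), and before the slide it was already about 10 mm off, so that agrees with the 70 mm stop. I'll ease off the preload, release and check.

Call:
send_rows(series=[{"x":0,"y":-0.01,"z":0,"turn":0,"gripper":0},{"x":0,"y":-0.008,"z":0,"turn":0,"gripper":0},{"x":0,"y":0,"z":0,"turn":0,"gripper":0}])

```text
clock: 18.8
tool_pos: [0.6195, -0.2168, 0.1196]
eef_rot: [[0.982, -0.188, 0.003], [-0.188, -0.982, 0.008], [0.002, -0.009, -1.0]]
force: [2.5, 13.8, 8.1]
grip_width: 0.015
```

Call:
send_rows(series=[{"x":0,"y":-0.006,"z":0,"turn":0,"gripper":0},{"x":0,"y":0,"z":0,"turn":0,"gripper":0},{"x":0,"y":0,"z":0,"turn":0,"gripper":0.4},{"x":0,"y":0,"z":0,"turn":0,"gripper":0.6},{"x":0,"y":0,"z":0,"turn":0,"gripper":0.6},{"x":0,"y":0,"z":-0.05,"turn":0,"gripper":0.6},{"x":0,"y":0,"z":-0.1,"turn":0,"gripper":0.6},{"x":0,"y":0,"z":-0.12,"turn":0,"gripper":0.6},{"x":0,"y":0,"z":-0.1,"turn":0,"gripper":0.6},{"x":0,"y":0,"z":0,"turn":0,"gripper":0.6},{"x":0,"y":0,"z":0,"turn":0,"gripper":0.6}])

```text
clock: 20.18
tool_pos: [0.6174, -0.2206, 0.2288]
eef_rot: [[0.982, -0.19, -0.001], [-0.19, -0.982, 0.0], [-0.001, -0.0, -1.0]]
force: [-0.8, -0.2, -0.7]
grip_width: 0.0518
```

Run:
```python
from h import *
snap("wrist","w14");snap("side","s14",(180,110,350,238));o=get_obs();print(o["clock"],o["tool_pos"].round(4),o["force"].round(1),o["wrist_torque"].round(2))
```

```text
w14 crop (0, 0, 512, 384) scale 1.562
s14 crop (180, 110, 350, 238) scale 4.688
20.275 [ 0.6168 -0.2203  0.2273] [ 0.5 -0.5 -0.1] [0.04 0.04 0.07]
```

View pics/w14.png

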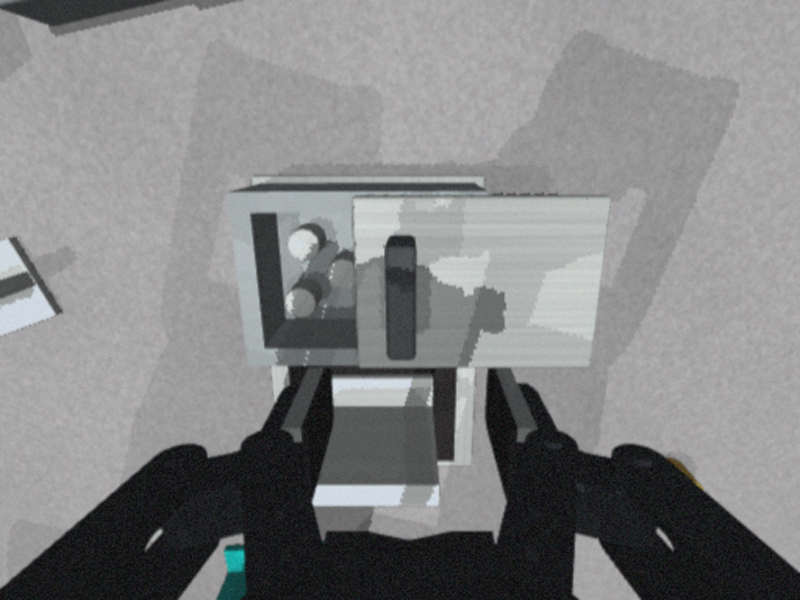

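View pics/s14.png

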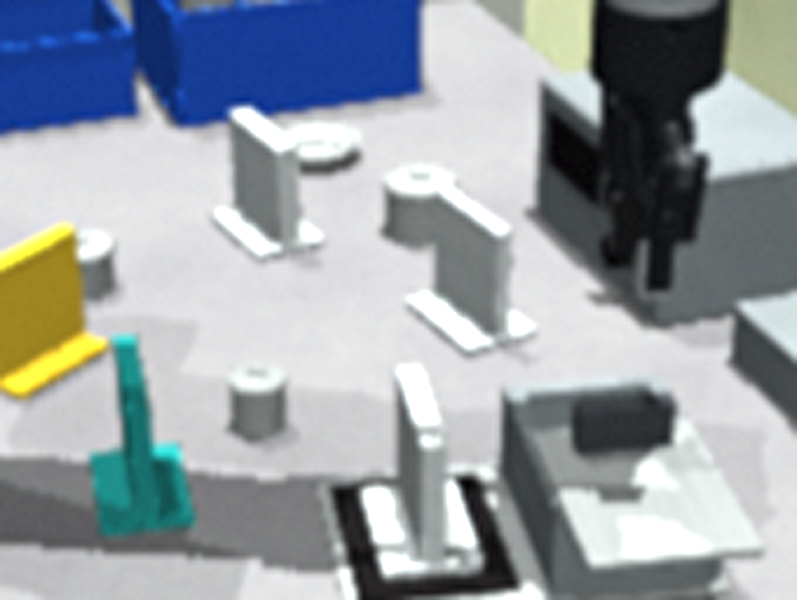

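Run:
```python
from h import *
k=.64;a,b=L("w11"),L("w14")
A=onz(a,408*k,296*k,.115);B=onz(b,401*k,298*k,.115);print("bar",A,B,np.linalg.norm(B-A))
for n,w,e in(("before",a,((340,185),(358,192),(626,192))),("after",b,((231,191),(354,197),(610,198)))):
    box=onz(w,e[0][0]*k,e[0][1]*k,.079);l=onz(w,e[1][0]*k,e[1][1]*k,.081);r=onz(w,e[2][0]*k,e[2][1]*k,.081)
    print(n,"box->cover edge along y",(l-box)@np.array([-.189,-.982,0]),"cover len",np.linalg.norm(r-l))
P=[onz(b,u*k,v*k,.11) for u,v in((328,407),(436,407))];print("plate",P, np.degrees(np.arctan2(*(P[1]-P[0])[[1,0]]))+90)
```

```text
bar [ 0.63256825 -0.15738793  0.115     ] [ 0.62106084 -0.21765673  0.115     ] 0.06135755517360454
before box->cover edge along y 0.009734920518591251 cover len 0.14313617338997423
after box->cover edge along y 0.0686926437239943 cover len 0.14237974209521667
plate [array([ 0.56307374, -0.16342807,  0.11      ]), array([ 0.55126532, -0.22408572,  0.11      ])] -11.016173372485554
```

Run:
```python
from plant import hand_in
print(hand_in())
```

```text
the job is handed in; nothing more can be done
None
```

I stood the 16 mm screen in the middle of the pad, let go of it, then slid the cover open to its stop and handed the job in at about 20 s.

- **Finding the screen:** the nearest of the three grey screens read 15.5–16.1 mm when pinched. I did not pinch the other two. One of them looked about 1.3 times thicker in the picture, which fits 20 mm.
- **Placing it:** I lowered it until the force showed contact, then opened the gripper. It stood about 1 mm off the pad centre, with its edges within about 0.5° of the pad's. After the cover move, its plate still measured at the pad's angle of −11.0°.
- **Opening the cover:** I gripped the bar and slid it about 61 mm until it hit a hard stop at about 27 N, against roughly 2 N of sliding friction. Before I touched it, the cover edge was already about 10 mm past the box edge. That puts the total close to 70 mm.
- **What disagreed:** the camera put the cover edge about 69 mm from the box edge. It also measured the cover as about 143 mm long, so its scale may be a few millimetres off. I took the hard stop as proof that the cover is fully open.
- **Everything else:** the arm ended clear above the box with no force on it. I never touched the other two screens, the cans, the dish or the weight. The last side view shows both screens and the cans in it standing, and the dish in place; the brass weight was only partly visible in the last wrist view.

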